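# Draw the slotted plug out of a microscope stage socket with the puller rod

## Robot

A 6-joint arm with a two-finger parallel gripper is mounted at the origin on the work surface. World frame = base frame: x ahead of the robot, y to its left, z up, the work surface at z = 0. Lengths are in m, angles in rad, forces in N, time in s.
With the tool pointing down it reaches from about 0.275 to 0.775 m from the base axis. Payload 14.6 kg.
Tool frame: the origin (TCP) lies at the very end of the fingers, on their centre line; the grasp point (between the pads) lies 19 mm behind it; z points along the fingers, x is the direction in which the jaws open and shut, and the axes are right-handed (so a half turn about z gives the same grasp; the last joint's range is limited). The gripper opens to 85 mm and grips with 20 to 120 N. Pads are 22 mm wide; open, the fingers measure 114 mm over their backs; the gripper's body (76 mm by 85 mm) begins 54 mm behind the grasp point. The pads swing forward as they close: fully open they stand 13 mm farther back than shut.
Start: joints at [1.168, 0.263, -0.048, 1.259, 0, 1.415], TCP at [0.129, 0.509, 0.231] pointing down, gripper open.
Joint ranges: [-2.65, 2.65], [-0.89, 1.7], [-1.18, 1.37], [-2.13, 2.11], [-1.35, 1.29], [-3.14, 3.14]. Speed limits (rad/s): [1.89, 1.89, 2.57, 2.79, 3.14, 3.14].

## Interface

Orientations are given as a unit quaternion [w, x, y, z].
In Python, from rig import env gives the robot as it stands.
- The arm moves only by the tool arm_command, never from a script. Its argument "deltas" is a list of rows, each an object of numbers: "dx", "dy", "dz": the shift along the tool's x, y, z in cm; "twist": the turn about the tool's z in degrees; "claw": the finger opening in cm, from 0 to 8.54. In form: [{"dx": .., "dy": .., "dz": .., "twist": .., "claw": ..}, ...]. A call has 1 to 20 rows; each row shifts and turns the commanded pose from where the row before left it, along the tool's axes as they then stand; what a row does not reach is not made up. A row lasts 1/8 s, in which the tool goes at most 62.5 mm and 10.7 degrees, less where a joint would pass 70% of its speed; a pose out of reach is approached as far as the arm can. A call is refused whole if a number of a shift passes 6.25 or a number of a turn 10.7, either way. A call with a gripper value outside its range is refused whole. The fingers move at their own pace and stop on an object; the grip force is fixed at half the most. Time passes only in rows, so rows that do not move let the fingers close. It gives the time, the measured TCP pose, the force and the opening at its end, in the units of the state.
- env.read_state(): the state, without advancing time (a new reading comes with each control period).
- env.grab_frame(name): name is "scene" or "top"; returns the picture (420x560x3 uint8, blue, green, red); there is no depth.
- env.calibration(name): a dict with "vfov" (degrees; the focal length in pixels is half the picture's height over the tangent of half this angle, whatever the lens; pixels are square), "cx", "cy" (the principal point, pixels), "position" and "rotation" of the camera in the world. Camera axes: x right, y down, z forward; pixel columns grow to the right and rows downward; lengths in m; the calibration is good to about 2 mm. A picture is of the moment at which its call begins. calibration takes no time and is no camera call.
- env.sign_off(): hands the job in, once; it reports no verdict.
The state is a dict: "time_s": time; "joint_positions": joint angles; "qvel": joint speeds; "joint_torque": joint torques, N m; "eef_pos": TCP position; "tcp_rot": TCP orientation; "contact_force": force on the tool from outside, world axes, zero at the start; "ft_torque": the same for the moment, N m; "width": finger opening in m.
Only numpy, scipy, OpenCV 4.12 (cv2) and the standard library are available. Lean on these libraries where they do the work, as an engineer would, in place of code of your own. Each camera call takes 0.05 s, during which the arm holds its last target.

## Task

Take the puller rod with the flat T handle out of its stand, lower its foot through the slot of the slotted plug and give it a quarter turn so that it locks, then pull the plug straight up out of its socket. Gently set the plug down flat in the steel parts tray, leaving the puller standing in it. Touch the plug only with the puller, neither yanking nor dropping it.

Things in the scene. Friction and masses are not known exactly. Their poses are not given: they have to be found in the camera images.
- puller_grip (a point): Centre of the puller's handle, z up. Bare steel, upright in a grey stand (pocket 54x26, 25 deep: lift straight up). Flat handle bar 60 long (x), 16 thick (y: grip across it), 26 high. Shank d14. Foot: bar 48 (x) x 20 (y) x 10 high, parallel to the handle, its underside 103 mm below this point. Half a turn makes no difference. (The rod with a round knob is another tool.)
- plug: Hollow square aluminium plug 78x78x49. Origin: centre of underside, z up. Slot in its top 58 (x) x 30 (y), bevelled lip widening to about 68x40. Above the origin: floor of the cavity 5, underside of the top plate 33, lip 49 mm. Cavity 66x66: the foot turns either way inside, freest with its underside 14 mm above the origin, and a quarter turn from the slot it catches under the plate.
- socket: Dark steel block 120x120x45 fixed to the table; origin: centre of underside, z up. The slotted plug sits loosely (2 mm a side) in its 82 mm square pocket, which is 35 mm deep and keeps the plug from turning; the plug stands 14 mm proud. The like block beside it holds a blind plug, without a slot: not that one.
- tray_in (a point): Centre of the inner floor of the open steel parts tray, about 4 mm above the table, z up. The tray is fixed, 140x140 mm outside, walls 4 mm thick and 22 mm high, x and y along its sides. Once the plug stands on it, the puller can be lowered some 13 mm more, until its foot rests on the cavity's floor, before letting go.

How it is judged:
On the way, in this order (a step that is already met when the one before it is completed fails the run):
1. the puller's foot is through the slot, inside the plug, and the plug still sits in its socket (horizontal distance between puller_grip and plug below 0.015 m and z of puller_grip in the frame of plug below 0.126 m and height (world z) of plug below 0.018 m), for 0.1 s.
2. the puller is turned at least 50 degrees from the slot with the plug still in its socket (angle between the x axis of puller_grip and the x axis of plug, either way round above 0.87 rad and horizontal distance between puller_grip and plug below 0.02 m and height (world z) of plug below 0.018 m), for 0.1 s.
3. the plug is clear above its socket, upright, hanging on the puller (height (world z) of plug above 0.047 m and angle between plug's own z axis and vertical below 0.25 rad and horizontal distance between puller_grip and plug below 0.025 m and z of puller_grip in the frame of plug below 0.135 m), for 0.1 s.
At the end, for the whole second after the job is handed in: The plug lies flat (within 7 degrees) and still on the floor of the tray, wholly inside its walls (its centre within 48 mm of the tray's), and the puller stands in it (foot inside the plug, tilted less than 23 degrees, handle within 50 mm sideways of the plug's centre) (horizontal distance between plug and tray_in below 0.048 m and z of plug in the frame of tray_in below 0.008 m and angle between plug's own z axis and vertical below 0.12 rad and linear speed of plug below 0.03 m/s and horizontal distance between puller_grip and plug below 0.05 m and z of puller_grip in the frame of plug below 0.126 m and angle between puller_grip's own z axis and vertical below 0.4 rad); the robot touches nothing.
It fails at once if the fingers touch the plug (contact force between the fingers and plug above 1 N).
It fails at once if the plug is yanked out of the socket or dropped (moves faster than 0.5 m/s within 40 mm of the table) (height (world z) of plug below 0.04 m and linear speed of plug above 0.5 m/s).
It also fails if it takes over 58 s, if anything falls off the work surface, if the arm or the gripper's body presses on something with over 40 N, if the wrist force passes 120 N, or if a joint passes its speed limit or range.

## Working session

There is one attempt and no reset: what is moved stays moved. The work goes in short steps, Python scripts to look and compute and a tool call to move; the robot and the scene stay as the last step left them, time stands still between calls to the robot, and variables do not carry over. Pictures are saved under pics/ and viewed, and the job is handed in when it is done.

Besides the shell and the picture viewer there is one more tool, called after "Call:" by a JSON object that holds its "name" and its "arguments". arm_command: Moves the arm, as the interface text tells. Its arguments: {"type":"object","properties":{"deltas":{"type":"array","items":{"type":"object","properties":{"dx":{"type":"number"},"dy":{"type":"number"},"dz":{"type":"number"},"twist":{"type":"number"},"claw":{"type":"number"}}}}},"required":["deltas"]}

```bash
mkdir -p pics; python3 - <<'E'
from rig import env
import cv2
for n in("scene","top"):
    im=env.grab_frame(n); cv2.imwrite(f"pics/{n}0.png",im); c=env.calibration(n); print(n,c)
s=env.read_state(); print(s)
E
```

```text
scene {'vfov': 52.95794483117445, 'cx': 277.69153697643895, 'cy': 212.06167552934593, 'position': array([1.5247427 , 0.00158701, 0.71975609]), 'rotation': array([-0.34500589,  0.61235897,  0.62690384, -0.3361235 ])}
top {'vfov': 48.310895361108194, 'cx': 284.1343661433997, 'cy': 214.8035715068254, 'position': array([0.3273245 , 0.01357119, 1.3602325 ]), 'rotation': array([-0.04661472,  0.71495407, -0.69471395,  0.06356317])}
{'time_s': 0.1, 'joint_positions': array([ 1.16767029e+00,  2.63473760e-01, -4.88863402e-02,  1.25942445e+00,
        3.95371207e-06,  1.41553432e+00]), 'qvel': array([-0.00096479,  0.00072102,  0.00154473, -0.00010805, -0.00056651,
       -0.00197779]), 'joint_torque': array([ 2.68493925e-03, -6.38578677e+01,  3.85064113e+01,  9.98611649e-03,
       -1.59299884e-04,  1.58461694e-05]), 'eef_pos': array([0.12867999, 0.50871326, 0.23086916]), 'tcp_rot': array([ 2.37846862e-04,  7.89092367e-01,  6.14274362e-01, -4.33104905e-04]), 'contact_force': array([ 0.4385479 ,  0.17961996, -0.93548621]), 'ft_torque': array([-0.00808521, -0.00354025, -0.00833115]), 'width': 0.08571267310251604}
```

View pics/scene0.png

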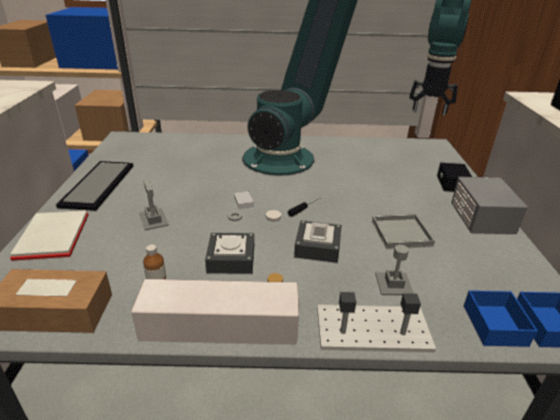

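View pics/top0.png

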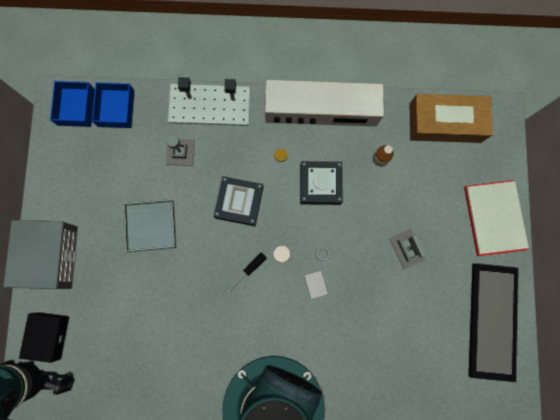

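The T-handle puller looks to be at top (409,247), the slotted plug at (239,200) and the tray at (150,226). The knob tool is at (179,150). I'll zoom in to check.

```bash
cat > h.py <<'E'
import numpy as np, cv2
from rig import env
from scipy.spatial.transform import Rotation as R
def cam(n):
    c=env.calibration(n); f=210/np.tan(np.radians(c['vfov'])/2)
    q=c['rotation']; return f,c['cx'],c['cy'],np.array(c['position']),R.from_quat([q[1],q[2],q[3],q[0]])
def ray(n,u,v):
    f,cx,cy,p,r=cam(n); return p,r.apply([(u-cx)/f,(v-cy)/f,1])
def atz(n,u,v,z):
    p,d=ray(n,u,v); return p+d*(z-p[2])/d[2]
def proj(n,P):
    f,cx,cy,p,r=cam(n); c=r.inv().apply(np.atleast_2d(P)-p); return np.c_[cx+f*c[:,0]/c[:,2],cy+f*c[:,1]/c[:,2]]
def crop(n,u,v,w,k,name,im=None):
    im=env.grab_frame(n) if im is None else im
    a=im[max(0,v-w):v+w,max(0,u-w):u+w]; a=cv2.resize(a,None,fx=k,fy=k,interpolation=cv2.INTER_CUBIC); return a
E
python3 - <<'E'
from h import *
t=cv2.imread("pics/top0.png"); s=cv2.imread("pics/scene0.png")
A=[crop("top",408,248,30,6,0,t),crop("top",239,200,30,6,0,t)]
B=[crop("scene",152,205,30,6,0,s),crop("scene",318,240,30,6,0,s)]
cv2.imwrite("pics/z0.png",cv2.resize(np.vstack([np.hstack(A),np.hstack(B)]),(600,600)))
p=lambda *a:print(a,atz(*a).round(4))
p("top",408,247,.1);p("top",239,200,.05);p("top",150,226,.004)
E
```

```text
('top', 408, 247, 0.1) [ 0.4479 -0.3527  0.1   ]
('top', 239, 200, 0.05) [0.5724 0.1141 0.05  ]
('top', 150, 226, 0.004) [0.4963 0.3719 0.004 ]
```

View pics/z0.png

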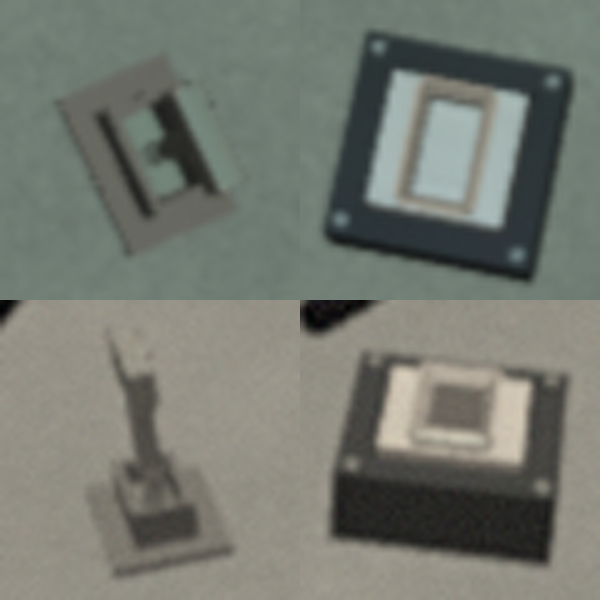

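```bash
cat >> h.py <<'E'
def box(x,y,yaw,lx,ly,z,n=1):
    c,s=np.cos(yaw),np.sin(yaw)
    return np.array([[x+c*a*lx/2-s*b*ly/2,y+s*a*lx/2+c*b*ly/2,z] for a,b in((1,1),(-1,1),(-1,-1),(1,-1))])
def draw(a,n,P,o,k,col):
    q=((proj(n,P)+.5-o)*k).astype(int); cv2.polylines(a,[q.reshape(-1,1,2)],True,col,1,cv2.LINE_AA)
E
python3 - <<'E'
from h import *
from scipy.optimize import least_squares
t=cv2.imread("pics/top0.png")
def fit(px,lx,ly,z,x0):
    f=lambda p:(proj("top",box(*p,lx,ly,z))-px).ravel()
    r=least_squares(f,x0); print(r.x.round(4),np.abs(r.fun).max().round(2)); return r.x
o=lambda cx,cy,P:np.array([[cx+x/5-.4,cy+y/5-.4] for x,y in P])
# candidate corners clicked from the 5x crops, matched by order below
def best(px,lx,ly,z,c):
    out=[]
    for k in range(4):
        f=lambda p:(proj("top",box(*p,lx,ly,z))-np.roll(px,k,0)).ravel()
        for y0 in np.arange(4)*np.pi/2:
            r=least_squares(f,[*c,y0]); out.append((r.cost,np.abs(r.fun).max(),r.x))
    out.sort(key=lambda a:a[0]); print(out[0][1].round(2),out[0][2].round(4),out[1][1].round(2)); return out[0][2]
best(o(209,170,[(367,31),(573,70),(533,280),(325,236)])-[60,0],120,120,.045,(.57,.114)) if 0 else None
A=[(67,31),(273,70),(233,263),(28,236)]
print("socket");best(o(209,170,A),.12,.12,.045,(.57,.114))
print("plugtop");best(o(209,170,[(92,70),(229,97),(204,228),(66,203)]),.078,.078,.049+.01,(.57,.114))
print("lip");best(o(209,170,[(122,75),(195,88),(175,213),(98,206)]),.068,.040,.059,(.57,.114))
for z in(.108,):
  print("handle");best(o(378,218,[(172,97),(200,85),(242,178),(215,192)]),.06,.016,.121,(.447,-.35))
a=crop("top",410,248,24,12,0,t)
lab=cv2.convertScaleAbs(a,alpha=2.2,beta=-120)
b=crop("top",239,200,24,12,0,t)
cv2.imwrite("pics/z1.png",cv2.resize(np.hstack([lab,b]),(800,400)))
c=crop("top",150,226,34,8,0,t);cv2.imwrite("pics/z2.png",c)
E
```

```text
socketTraceback (most recent call last):
  File "<stdin>", line 18, in <module>
  File "<stdin>", line 14, in best
    return func(*args, **kwargs)
    result = trf(vector_fun.fun, vector_fun.jac, x0, f0, J0, lb, ub, ftol, xtol,
                 gtol, max_nfev, x_scale, loss_function, tr_solver,
                 tr_options.copy(), verbose, callback=callback_wrapped)
    return trf_no_bounds(
        fun, jac, x0, f0, J0, ftol, xtol, gtol, max_nfev, x_scale,
        loss_function, tr_solver, tr_options, verbose, callback=callback)
    f_new = fun(x_new)
    self._update_fun()
    ~~~~~~~~~~~~~~~~^^
    self.f = self.fun_wrapped(xp_copy(self.x))
             ~~~~~~~~~~~~~~~~^^^^^^^^^^^^^^^^^
    return np.atleast_1d(self.fun(x))
                         ~~~~~~~~^^^
    return self.f(x, *self.args, **self.kwargs)
           ~~~~~~^^^^^^^^^^^^^^^^^^^^^^^^^^^^^^
  File "<stdin>", line 12, in <lambda>
  File "h.py", line 12, in proj
    f,cx,cy,p,r=cam(n); c=r.inv().apply(np.atleast_2d(P)-p); return np.c_[cx+f*c[:,0]/c[:,2],cy+f*c[:,1]/c[:,2]]
                ~~~^^^
  File "h.py", line 5, in cam
    c=env.calibration(n); f=210/np.tan(np.radians(c['vfov'])/2)
ValueError: time passes only in moves, steps and waits
```

```bash
sed -i 's/^def cam/import functools\n@functools.lru_cache\ndef cam/' h.py
cat >> h.py <<'E'
from scipy.optimize import least_squares
def best(px,lx,ly,z,c,n="top"):
    px=np.array(px,float);out=[]
    for k in range(4):
        f=lambda p:(proj(n,box(*p,lx,ly,z))-np.roll(px,k,0)).ravel()
        for y0 in np.arange(4)*np.pi/2:
            r=least_squares(f,[*c,y0]); out.append((r.cost,np.abs(r.fun).max(),r.x))
    out.sort(key=lambda a:a[0]); print("maxres",out[0][1].round(2),"x,y,yaw",out[0][2].round(4),"deg",np.degrees(out[0][2][2]).round(1)); return out[0][2]
E
cat > m.py <<'E'
from h import *
t=cv2.imread("pics/top0.png")
o=lambda cx,cy,P:np.array([[cx+x/5-.4,cy+y/5-.4] for x,y in P])
print("socket");best(o(209,170,[(67,31),(273,70),(233,263),(28,236)]),.12,.12,.045,(.57,.114))
print("plugtop");best(o(209,170,[(92,70),(229,97),(204,228),(66,203)]),.078,.078,.043+.01,(.57,.114))
print("lip");best(o(209,170,[(122,75),(195,88),(175,213),(98,206)]),.068,.040,.059,(.57,.114))
print("handle");best(o(378,218,[(172,97),(200,85),(242,178),(215,192)]),.06,.016,.121,(.447,-.35))
a=crop("top",410,248,24,12,0,t)
lab=cv2.convertScaleAbs(a,alpha=2.2,beta=-120)
b=crop("top",239,200,24,12,0,t)
cv2.imwrite("pics/z1.png",cv2.resize(np.hstack([lab,b]),(800,400)))
c=crop("top",150,226,34,8,0,t);cv2.imwrite("pics/z2.png",c)
E
python3 m.py
```

```text
socket
maxres 52.63 x,y,yaw [ 0.5765  0.1156 -2.3628] deg -135.4
plugtop
maxres 31.57 x,y,yaw [0.5741 0.1163 4.9175] deg 281.7
lip
maxres 14.85 x,y,yaw [0.5746 0.1161 2.9871] deg 171.2
handle
maxres 5.91 x,y,yaw [ 0.4517 -0.3764  3.5551] deg 203.7
```

View pics/z1.png

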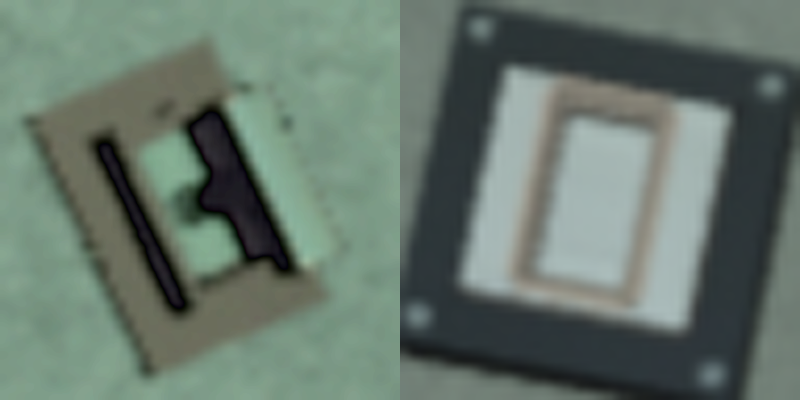

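View pics/z2.png

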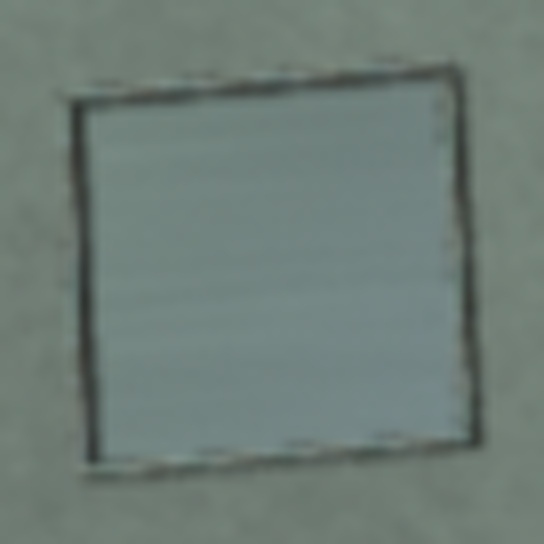

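```bash
sed -i 's/px=np.array(px,float);/px=np.array(px,float)[::-1];/' h.py
cat > m.py <<'E'
from h import *
t=cv2.imread("pics/top0.png")
o=lambda cx,cy,P,k=25/3:np.array([[cx+x/k-.5,cy+y/k-.5] for x,y in P])
print("socket");S=best(o(209,170,[(67,31),(273,70),(232,268),(28,234)],5),.12,.12,.045,(.57,.114))
print("lip");L=best(o(215,176,[(153,78),(278,100),(240,308),(112,285)]),.068,.040,.059,(.57,.114))
print("plugtop");
for z in(.05,.059): best(o(215,176,[(105,65),(335,107),(290,330),(58,292)]),.078,.078,z,(.57,.114))
print("handle")
for z in(.118,.124): H=best(o(386,224,[(228,90),(262,78),(345,245),(302,270)]),.06,.016,z,(.447,-.35))
print("pocket foot level")
print("tray");T=best(o(116,192,[(72,95),(462,66),(480,442),(88,474)],8),.14,.14,.022,(.5,.37))
print(proj("top",[[.4,-.3,0],[.4,-.3,.12]]))
k=10
a=crop("top",410,248,24,k,0,t);b=crop("top",239,200,24,k,0,t)
c=crop("top",150,226,34,8,0,t)
oa=np.array([386,224]);ob=np.array([215,176])
draw(a,"top",box(*H,.06,.016,.121),oa,k,(0,0,255))
draw(a,"top",box(*H,.048,.02,.015),oa,k,(255,0,0))
draw(a,"top",box(*H,.054,.026,.03),oa,k,(0,255,255))
draw(b,"top",box(*S,.12,.12,.045),ob,k,(0,0,255))
draw(b,"top",box(*S,.078,.078,.052),ob,k,(0,255,0))
draw(b,"top",box(*L,.068,.04,.059),ob,k,(255,0,0))
draw(b,"top",box(*L,.058,.03,.049),ob,k,(0,255,255))
cv2.imwrite("pics/z3.png",cv2.resize(np.hstack([a,b]),(800,400)))
s=cv2.imread("pics/scene0.png")
os=np.array([122,170]);d=crop("scene",152,200,30,k,0,s)
for z in(.121,.095): draw(d,"scene",box(*H,.06,.016,z),os,k,(0,0,255))
draw(d,"scene",box(*H,.048,.02,.015),os,k,(255,0,0))
draw(d,"scene",box(*H,.054,.026,.03),os,k,(0,255,255))
e=crop("scene",318,240,30,k,0,s);os=np.array([288,210])
draw(e,"scene",box(*S,.12,.12,.045),os,k,(0,0,255))
draw(e,"scene",box(*L,.068,.04,.059),os,k,(255,0,0))
cv2.imwrite("pics/z4.png",cv2.resize(np.hstack([d,e]),(800,400)))
E
python3 m.py
```

```text
socket
maxres 0.64 x,y,yaw [0.5748 0.1159 6.1335] deg 351.4
lip
maxres 0.94 x,y,yaw [0.5747 0.1164 6.1387] deg 351.7
plugtop
maxres 0.5 x,y,yaw [0.5745 0.1166 1.4212] deg 81.4
maxres 0.38 x,y,yaw [0.5728 0.1159 1.4212] deg 81.4
handle
maxres 0.64 x,y,yaw [ 0.4552 -0.3789  3.5611] deg 204.0
maxres 0.68 x,y,yaw [ 0.4546 -0.377   0.4194] deg 24.0
pocket foot level
tray
maxres 0.7 x,y,yaw [0.497  0.3674 1.6834] deg 96.5
[[380.35317677 265.90047046]
 [390.70821187 263.76655462]]
```

View pics/z3.png

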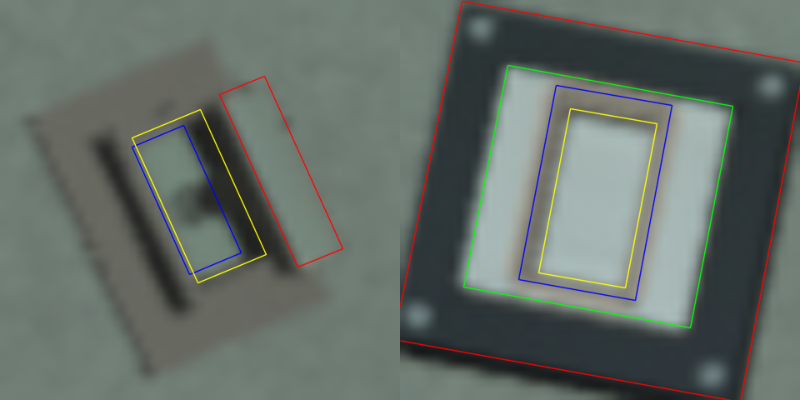

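View pics/z4.png

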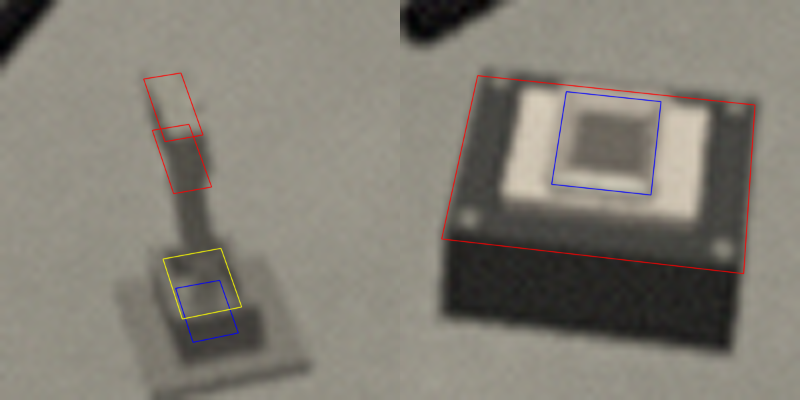

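Call:
{"name": "arm_command", "arguments": {"deltas": [{"dx":-3.0,"dy":2.05},{"dx":-3.7,"dy":2.5},{"dx":-3.7,"dy":2.5},{"dx":-3.7,"dy":2.5},{"dx":-3.7,"dy":2.5},{"dx":-3.7,"dy":2.5},{"dx":-3.7,"dy":2.5},{"dx":-3.7,"dy":2.5},{"dx":-3.7,"dy":2.5},{"dx":-3.7,"dy":2.5},{"dx":-3.7,"dy":2.5},{"dx":-3.7,"dy":2.5},{"dx":-3.7,"dy":2.5},{"dx":-3.7,"dy":2.5},{"dx":-3.7,"dy":2.5},{"dx":-3.7,"dy":2.5},{"dx":-3.7,"dy":2.5},{"dx":-3.7,"dy":2.5},{"dx":-3.7,"dy":2.5},{"dx":-3.7,"dy":2.5}]}}

```text
validation failed for argument at $.de...
```

```bash
cat >> h.py <<'E'
def go(x,y,z,yaw_handle=None):
    """print world error expressed in tool axes cm and the twist to bring tool x to handle yaw+90"""
    s=env.read_state(); q=s['tcp_rot']; r=R.from_quat([q[1],q[2],q[3],q[0]])
    M=r.as_matrix(); d=M.T@(np.array([x,y,z])-s['eef_pos'])*100
    yaw=np.degrees(np.arctan2(M[1,0],M[0,0]))
    print("t",round(s['time_s'],2),"pos",s['eef_pos'].round(4),"d cm",d.round(2),"toolx yaw",yaw.round(2),"w",round(s['width'],4),"F",s['contact_force'].round(1),"j6",s['joint_positions'][5].round(2))
    if yaw_handle is not None: print("twist",round(-((yaw_handle+90-yaw+90)%180-90),2))
E
python3 -c "
from h import *
go(.455,-.378,.231,24)"
```

```text
t 0.1 pos [0.1287 0.5087 0.2309] d cm [-7.796e+01  5.339e+01  5.000e-02] toolx yaw 75.8 w 0.0857 F [ 0.4  0.2 -0.9] j6 1.42
twist -38.2
```

Call:
{"name": "arm_command", "arguments": {"deltas": [{"dx":-3.0,"dy":2.0,"dz":0,"twist":0,"claw":8.5}]}}

```text
time_s: 0.22
eef_pos: [0.1407, 0.4755, 0.2305]
tcp_rot: [0.0, 0.789, 0.615, -0.0]
contact_force: [0.1, -1.1, -0.3]
width: 0.0849
```

Call:
{"name": "arm_command", "arguments": {"deltas": [{"dx":-3.7,"dy":2.5,"dz":0,"twist":0,"claw":8.5},{"dx":-3.7,"dy":2.5,"dz":0,"twist":0,"claw":8.5},{"dx":-3.7,"dy":2.5,"dz":0,"twist":0,"claw":8.5},{"dx":-3.7,"dy":2.5,"dz":0,"twist":0,"claw":8.5},{"dx":-3.7,"dy":2.5,"dz":0,"twist":0,"claw":8.5},{"dx":-3.7,"dy":2.5,"dz":0,"twist":0,"claw":8.5},{"dx":-3.7,"dy":2.5,"dz":0,"twist":0,"claw":8.5},{"dx":-3.7,"dy":2.5,"dz":0,"twist":0,"claw":8.5},{"dx":-3.7,"dy":2.5,"dz":0,"twist":0,"claw":8.5},{"dx":-3.7,"dy":2.5,"dz":0,"twist":0,"claw":8.5},{"dx":-3.7,"dy":2.5,"dz":0,"twist":0,"claw":8.5},{"dx":-3.7,"dy":2.5,"dz":0,"twist":0,"claw":8.5},{"dx":-3.7,"dy":2.5,"dz":0,"twist":0,"claw":8.5},{"dx":-3.7,"dy":2.5,"dz":0,"twist":0,"claw":8.5},{"dx":-3.7,"dy":2.5,"dz":0,"twist":0,"claw":8.5},{"dx":-3.7,"dy":2.5,"dz":0,"twist":0,"claw":8.5},{"dx":-3.7,"dy":2.5,"dz":0,"twist":0,"claw":8.5},{"dx":-3.7,"dy":2.5,"dz":0,"twist":0,"claw":8.5},{"dx":0,"dy":0,"dz":0,"twist":-10,"claw":8.5},{"dx":0,"dy":0,"dz":0,"twist":-10,"claw":8.5}]}}

```text
time_s: 2.72
eef_pos: [0.4136, -0.2814, 0.2307]
tcp_rot: [-0.001, 0.669, 0.744, 0.0]
contact_force: [-0.3, 0.9, -0.4]
width: 0.085
```

```bash
python3 -c "
from h import *
go(.455,-.378,.231,24)"
```

```text
t 2.73 pos [ 0.4136 -0.2814  0.2307] d cm [-10.04   3.09  -0.04] toolx yaw 96.09 w 0.085 F [-0.3  0.9 -0.4] j6 -0.87
twist -17.91
```

Call:
{"name": "arm_command", "arguments": {"deltas": [{"dx":-2.5,"dy":0.8,"dz":0,"twist":0,"claw":8.5},{"dx":-2.5,"dy":0.8,"dz":0,"twist":0,"claw":8.5},{"dx":-2.5,"dy":0.8,"dz":0,"twist":0,"claw":8.5},{"dx":-2.5,"dy":0.7,"dz":0,"twist":0,"claw":8.5},{"dx":0,"dy":0,"dz":0,"twist":-9,"claw":8.5},{"dx":0,"dy":0,"dz":0,"twist":-9,"claw":8.5},{"dx":0,"dy":0,"dz":0,"twist":0,"claw":8.5}]}}

```text
time_s: 3.6
eef_pos: [0.4545, -0.3773, 0.2309]
tcp_rot: [-0.0, 0.546, 0.837, 0.0]
contact_force: [0.3, 0.5, -0.6]
width: 0.0847
```

```bash
python3 -c "
from h import *
go(.455,-.378,.231,24)
im=env.grab_frame('top');a=crop('top',415,245,40,8,0,im);im2=env.grab_frame('scene');b=crop('scene',150,190,40,8,0,im2)
h=min(a.shape[0],b.shape[0]);cv2.imwrite('pics/a1.png',cv2.resize(np.hstack([a[:h],b[:h]]),(800,400)))"
```

```text
t 3.6 pos [ 0.4545 -0.3773  0.2309] d cm [-0.08  0.01 -0.01] toolx yaw 113.75 w 0.0847 F [ 0.3  0.5 -0.6] j6 -1.25
twist -0.25
```

View pics/a1.png

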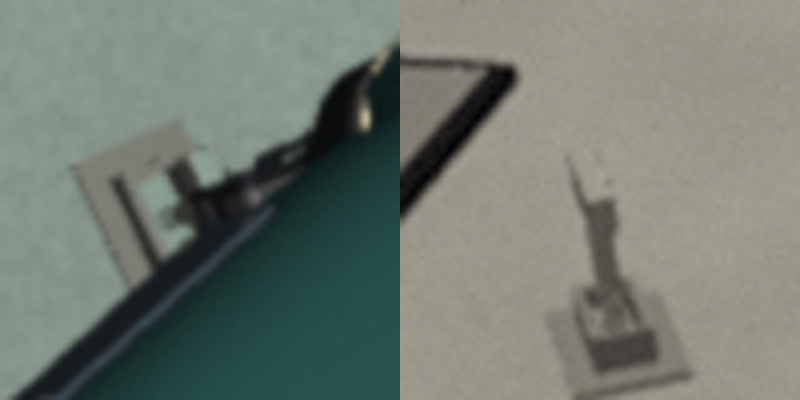

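Call:
{"name": "arm_command", "arguments": {"deltas": [{"dx":0,"dy":0,"dz":3.0,"twist":0,"claw":8.5},{"dx":0,"dy":0,"dz":3.0,"twist":0,"claw":8.5},{"dx":0,"dy":0,"dz":3.0,"twist":0,"claw":8.5},{"dx":0,"dy":0,"dz":0,"twist":0,"claw":8.5}]}}

```text
time_s: 4.2
eef_pos: [0.4538, -0.3764, 0.1398]
tcp_rot: [-0.002, 0.547, 0.837, 0.0]
contact_force: [0.9, 0.4, -0.3]
width: 0.0851
```

```bash
python3 -c "
from h import *
go(.455,-.378,.089,24)
im2=env.grab_frame('scene');b=crop('scene',150,190,50,8,0,im2)
# mark TCP
k=8
for P in ([.4545,-.3773,.141],[.4545,-.3773,.121]):
    u=(proj('scene',P)[0]+.5-[100,140])*k; cv2.circle(b,tuple(u.astype(int)),4,(0,0,255),-1)
cv2.imwrite('pics/a2.png',cv2.resize(b,(600,600)))"
```

```text
t 4.2 pos [ 0.4538 -0.3764  0.1398] d cm [-0.21  0.05  5.08] toolx yaw 113.67 w 0.0851 F [ 0.9  0.4 -0.3] j6 -1.24
twist -0.33
```

View pics/a2.png

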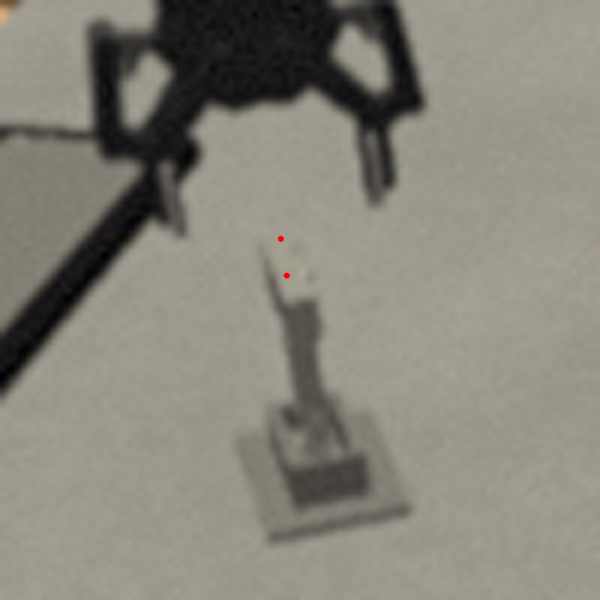

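The TCP dot sits on the middle of the handle top at about (288,272), and the handle lies midway between the fingers. I'll descend and close.

Call:
{"name": "arm_command", "arguments": {"deltas": [{"dx":-0.2,"dy":0,"dz":2.0,"twist":0,"claw":8.5},{"dx":0,"dy":0,"dz":2.0,"twist":0,"claw":8.5},{"dx":0,"dy":0,"dz":1.0,"twist":0,"claw":8.5},{"dx":0,"dy":0,"dz":0,"twist":0,"claw":4},{"dx":0,"dy":0,"dz":0,"twist":0,"claw":2.5},{"dx":0,"dy":0,"dz":0,"twist":0,"claw":0},{"dx":0,"dy":0,"dz":0,"twist":0,"claw":0},{"dx":0,"dy":0,"dz":0,"twist":0,"claw":0},{"dx":0,"dy":0,"dz":0,"twist":0,"claw":0},{"dx":0,"dy":0,"dz":0,"twist":0,"claw":0}]}}

```text
time_s: 5.5
eef_pos: [0.4555, -0.3792, 0.0918]
tcp_rot: [0.0, 0.546, 0.838, 0.0]
contact_force: [-1.5, 1.7, 5.3]
width: 0.0151
```

```bash
python3 -c "
from h import *
go(.455,-.378,.089,24)
im2=env.grab_frame('scene');b=crop('scene',150,200,40,8,0,im2)
cv2.imwrite('pics/a3.png',cv2.resize(b,(600,600)))"
```

```text
t 5.5 pos [ 0.4555 -0.3792  0.0918] d cm [0.13 0.   0.28] toolx yaw 113.81 w 0.0151 F [-1.5  1.7  5.3] j6 -1.25
twist -0.19
```

View pics/a3.png

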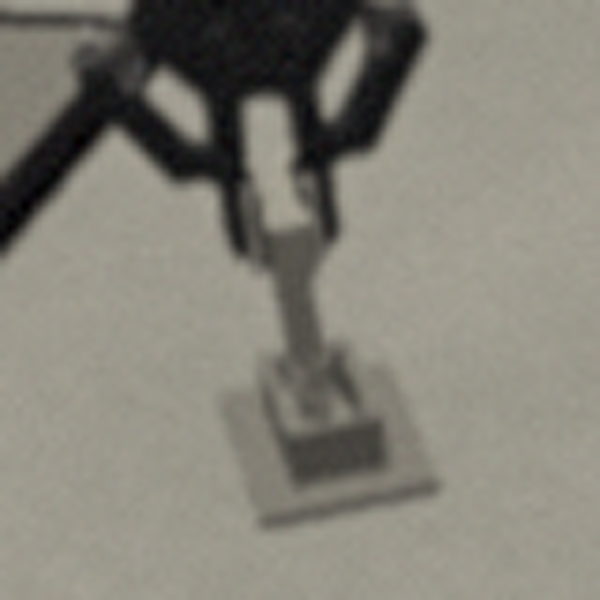

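Call:
{"name": "arm_command", "arguments": {"deltas": [{"dx":0,"dy":0,"dz":-0.5,"twist":0,"claw":0},{"dx":0,"dy":0,"dz":-1.0,"twist":0,"claw":0},{"dx":0,"dy":0,"dz":-1.5,"twist":0,"claw":0},{"dx":0,"dy":0,"dz":-2.0,"twist":0,"claw":0},{"dx":0,"dy":0,"dz":-2.5,"twist":0,"claw":0},{"dx":0,"dy":0,"dz":-2.5,"twist":0,"claw":0},{"dx":0,"dy":0,"dz":-2.0,"twist":0,"claw":0},{"dx":0,"dy":0,"dz":0,"twist":0,"claw":0}]}}

```text
time_s: 6.55
eef_pos: [0.456, -0.3798, 0.2132]
tcp_rot: [0.002, 0.546, 0.838, -0.0]
contact_force: [-0.8, 0.1, -3.4]
width: 0.015
```

```bash
python3 -c "
from h import *
go(.5747,.1162,.2118,-8.5)
im2=env.grab_frame('scene');b=crop('scene',150,180,50,8,0,im2)
cv2.imwrite('pics/a4.png',cv2.resize(b,(600,600)))"
```

```text
t 6.55 pos [ 0.456  -0.3798  0.2132] d cm [40.59 30.88  0.05] toolx yaw 113.8 w 0.015 F [-0.8  0.1 -3.4] j6 -1.25
twist 32.3
```

View pics/a4.png

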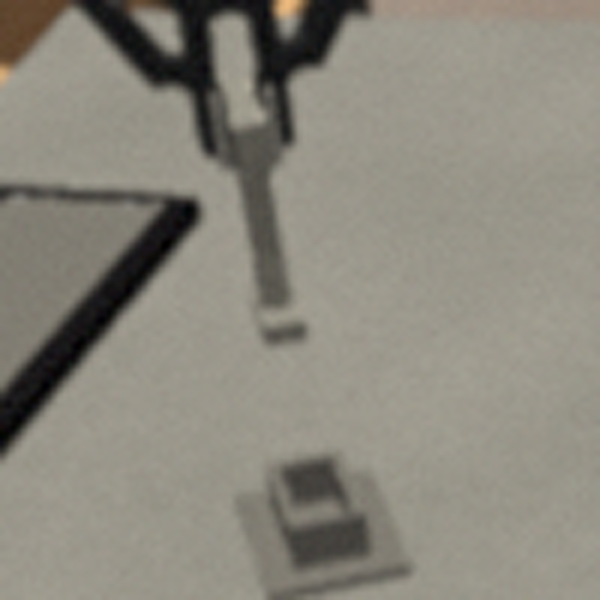

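The puller is free of the stand and hanging straight. Next I'll carry it to the plug.

Call:
{"name": "arm_command", "arguments": {"deltas": [{"dx":1.2,"dy":0.9,"dz":0,"twist":0,"claw":0},{"dx":2.0,"dy":1.5,"dz":0,"twist":0,"claw":0},{"dx":2.6,"dy":2.0,"dz":0,"twist":0,"claw":0},{"dx":2.6,"dy":2.0,"dz":0,"twist":0,"claw":0},{"dx":2.6,"dy":2.0,"dz":0,"twist":0,"claw":0},{"dx":2.6,"dy":2.0,"dz":0,"twist":0,"claw":0},{"dx":2.6,"dy":2.0,"dz":0,"twist":0,"claw":0},{"dx":2.6,"dy":2.0,"dz":0,"twist":0,"claw":0},{"dx":2.6,"dy":2.0,"dz":0,"twist":0,"claw":0},{"dx":2.6,"dy":2.0,"dz":0,"twist":0,"claw":0},{"dx":2.6,"dy":2.0,"dz":0,"twist":0,"claw":0},{"dx":2.6,"dy":2.0,"dz":0,"twist":0,"claw":0},{"dx":2.6,"dy":2.0,"dz":0,"twist":0,"claw":0},{"dx":2.6,"dy":2.0,"dz":0,"twist":0,"claw":0},{"dx":2.6,"dy":1.9,"dz":0,"twist":0,"claw":0},{"dx":2.4,"dy":1.6,"dz":0,"twist":0,"claw":0},{"dx":1.2,"dy":0.9,"dz":0,"twist":0,"claw":0},{"dx":0.6,"dy":0.4,"dz":0,"twist":8,"claw":0},{"dx":0,"dy":0,"dz":0,"twist":8,"claw":0},{"dx":0,"dy":0,"dz":0,"twist":8,"claw":0}]}}

```text
time_s: 9.1
eef_pos: [0.574, 0.1241, 0.2111]
tcp_rot: [-0.0, 0.71, 0.704, -0.0]
contact_force: [-0.0, -0.6, -2.7]
width: 0.0153
```

Call:
{"name": "arm_command", "arguments": {"deltas": [{"dx":0,"dy":0,"dz":0,"twist":8.3,"claw":0},{"dx":0,"dy":0,"dz":0,"twist":0,"claw":0}]}}

```text
time_s: 9.35
eef_pos: [0.5742, 0.1239, 0.2112]
tcp_rot: [-0.0, 0.757, 0.653, -0.0]
contact_force: [-1.3, 0.5, -1.8]
width: 0.0148
```

```bash
python3 -c "
from h import *
go(.5747,.1162,.1918,-8.5)
im=env.grab_frame('top');cv2.imwrite('pics/t5.png',im);a=crop('top',239,195,40,8,0,im)
im2=env.grab_frame('scene');cv2.imwrite('pics/s5.png',im2);b=crop('scene',318,215,40,8,0,im2)
cv2.imwrite('pics/a5.png',cv2.resize(np.hstack([a,b]),(800,400)))"
```

```text
t 9.35 pos [0.5742 0.1239 0.2112] d cm [-0.75  0.17  1.94] toolx yaw 81.56 w 0.0148 F [-1.3  0.5 -1.8] j6 0.22
twist 0.06
```

View pics/a5.png

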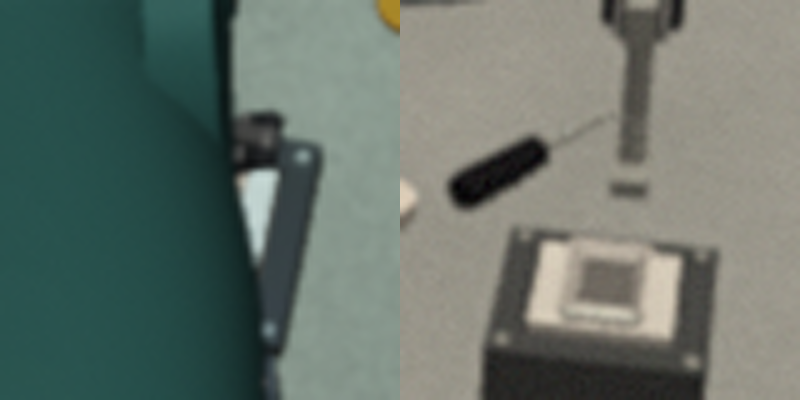

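```bash
cat > ov.py <<'E'
from h import *
im=cv2.imread("pics/s5.png");k=10;u0,v0,w,h=295,165,50,70
out=[]
yaw=np.radians(-8.44);x,y,zt=.5742,.1239,.2112
for g in(.012,.017,.022):
    b=cv2.resize(im[v0:v0+h,u0:u0+w],None,fx=5,fy=7 if 0 else 5,interpolation=cv2.INTER_CUBIC)
    zb=zt+g-.103;o=np.array([u0,v0])
    draw(b,"scene",box(x,y,yaw,.048,.02,zb),o,5,(0,0,255))
    draw(b,"scene",box(x,y,yaw,.048,.02,zb+.01),o,5,(0,255,0))
    draw(b,"scene",box(x,y,yaw,.060,.016,zt+g-.013),o,5,(255,0,0))
    draw(b,"scene",box(.5747,.1162,yaw,.068,.04,.059),o,5,(255,0,255))
    out.append(b)
cv2.imwrite("pics/a6.png",np.hstack(out))
E
python3 ov.py
```

```text
(no output)
```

View pics/a6.png

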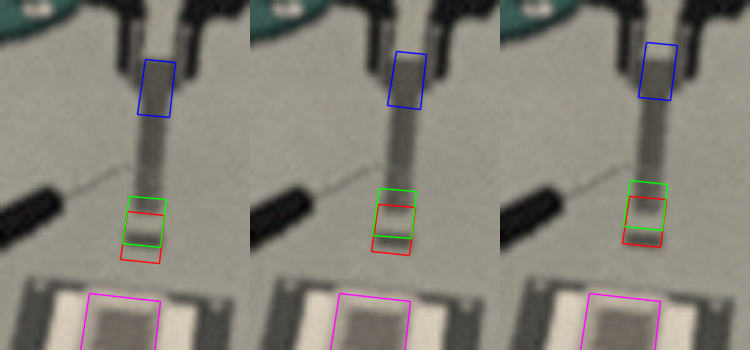

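Call:
{"name": "arm_command", "arguments": {"deltas": [{"dx":-0.4,"dy":0.1,"dz":0.8,"twist":0,"claw":0},{"dx":-0.35,"dy":0.1,"dz":1.2,"twist":0,"claw":0},{"dx":0,"dy":0,"dz":0,"twist":0,"claw":0},{"dx":0,"dy":0,"dz":0,"twist":0,"claw":0}]}}

```text
time_s: 9.95
eef_pos: [0.5755, 0.1159, 0.1912]
tcp_rot: [-0.0, 0.758, 0.653, -0.0]
contact_force: [-0.3, 0.5, -3.9]
width: 0.0152
```

```bash
cat > ov.py <<'E'
from h import *
go(.5747,.1162,.105,-8.5)
s=env.read_state();x,y,zt=s['eef_pos'];yaw=np.radians(-8.5)
im=env.grab_frame('scene');k=8;u0,v0,w,h=295,170,50,70
b=cv2.resize(im[v0:v0+h,u0:u0+w],None,fx=k,fy=k,interpolation=cv2.INTER_CUBIC)
c=b.copy();zb=zt+.022-.103;o=np.array([u0,v0])
draw(b,"scene",box(x,y,yaw,.048,.02,zb),o,k,(0,0,255))
draw(b,"scene",box(x,y,yaw,.048,.02,zb+.01),o,k,(0,255,0))
draw(b,"scene",box(x,y,yaw,.060,.016,zt+.022-.013),o,k,(255,0,0))
draw(b,"scene",box(.5747,.1162,yaw,.068,.04,.059),o,k,(255,0,255))
draw(b,"scene",box(.5747,.1162,yaw,.058,.03,.049),o,k,(255,0,255))
cv2.imwrite("pics/a7.png",np.hstack([c,b]))
E
python3 ov.py
```

```text
t 9.95 pos [0.5755 0.1159 0.1912] d cm [ 0.02 -0.08  8.62] toolx yaw 81.51 w 0.0152 F [-0.3  0.5 -3.9] j6 0.21
twist 0.01
```

View pics/a7.png

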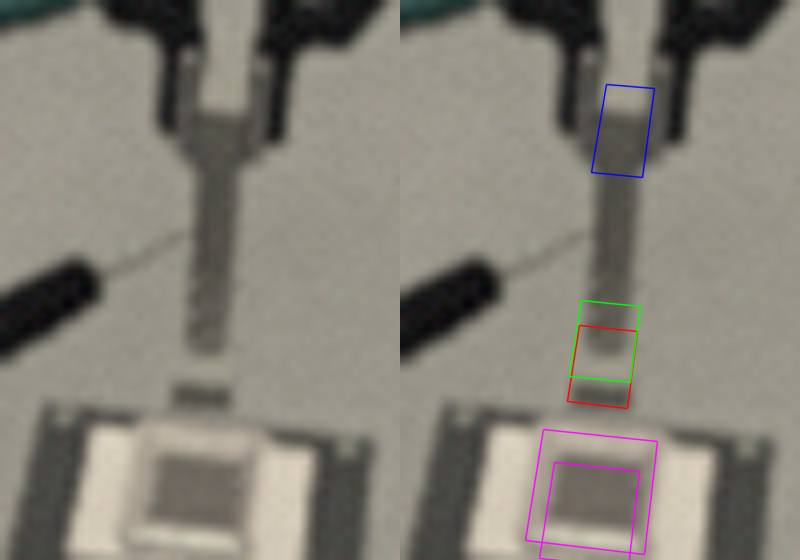

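```bash
cat > ov2.py <<'E'
from h import *
yaw=np.radians(-8.5)
r=[]
for n,u0,v0,f in(("top",215,176,"top0"),("scene",294,215,"scene0")):
    im=cv2.imread(f"pics/{f}.png");k=16;w=50;o=np.array([u0,v0])
    b=cv2.resize(im[v0:v0+48,u0:u0+w],None,fx=k,fy=k,interpolation=cv2.INTER_CUBIC)
    c=b.copy()
    draw(b,n,box(.5747,.1162,yaw,.082,.082,.045),o,k,(0,0,255))
    draw(b,n,box(.5747,.1162,yaw,.068,.04,.059),o,k,(255,0,255))
    draw(b,n,box(.5747,.1162,yaw,.058,.03,.051),o,k,(0,255,0))
    draw(b,n,box(.5747,.1162,yaw,.058,.03,.043),o,k,(0,255,255))
    draw(b,n,box(.5747,.1162,yaw,.12,.12,.045),o,k,(0,0,255))
    r.append(np.hstack([c,b]))
cv2.imwrite("pics/a8.png",cv2.resize(np.vstack(r),(624,600)))
E
python3 ov2.py
```

```text
(no output)
```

View pics/a8.png

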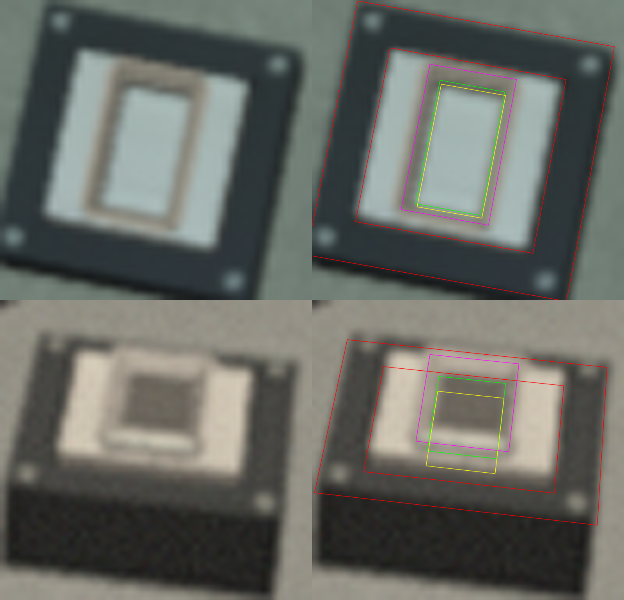

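Call:
{"name": "arm_command", "arguments": {"deltas": [{"dx":0,"dy":-0.1,"dz":1.3,"twist":0,"claw":0},{"dx":0,"dy":0,"dz":1.3,"twist":0,"claw":0},{"dx":0,"dy":0,"dz":1.2,"twist":0,"claw":0},{"dx":0,"dy":0,"dz":0.6,"twist":0,"claw":0},{"dx":0,"dy":0,"dz":0.5,"twist":0,"claw":0},{"dx":0,"dy":0,"dz":0.5,"twist":0,"claw":0},{"dx":0,"dy":0,"dz":0,"twist":0,"claw":0}]}}

```text
time_s: 10.88
eef_pos: [0.5744, 0.116, 0.1371]
tcp_rot: [-0.0, 0.758, 0.653, -0.0]
contact_force: [0.5, 0.7, -2.4]
width: 0.0148
```

```bash
sed -i 's/a7/a9/' ov.py; python3 ov.py
```

```text
t 10.88 pos [0.5744 0.116  0.1371] d cm [0.02 0.02 3.21] toolx yaw 81.5 w 0.0148 F [ 0.5  0.7 -2.4] j6 0.21
twist -0.0
```

View pics/a9.png

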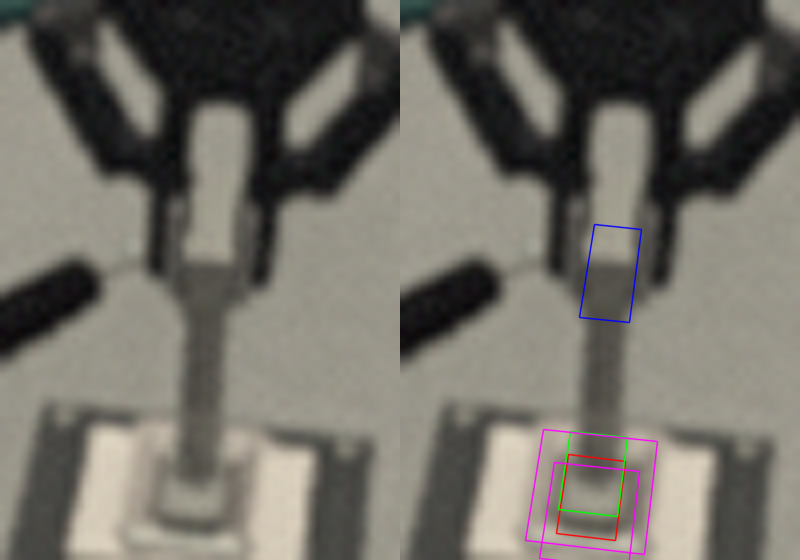

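The foot at about (190,500) is centred sideways in the slot and there's no contact force. I'll continue down slowly.

Call:
{"name": "arm_command", "arguments": {"deltas": [{"dx":0,"dy":0,"dz":0.5,"twist":0,"claw":0},{"dx":0,"dy":0,"dz":0.5,"twist":0,"claw":0},{"dx":0,"dy":0,"dz":0.5,"twist":0,"claw":0},{"dx":0,"dy":0,"dz":0,"twist":0,"claw":0}]}}

```text
time_s: 11.42
eef_pos: [0.5743, 0.116, 0.1218]
tcp_rot: [-0.0, 0.758, 0.653, -0.0]
contact_force: [0.5, -0.2, -3.0]
width: 0.0149
```

Call:
{"name": "arm_command", "arguments": {"deltas": [{"dx":0,"dy":0,"dz":0.5,"twist":0,"claw":0},{"dx":0,"dy":0,"dz":0.5,"twist":0,"claw":0},{"dx":0,"dy":0,"dz":0.5,"twist":0,"claw":0},{"dx":0,"dy":0,"dz":0,"twist":0,"claw":0}]}}

```text
time_s: 11.92
eef_pos: [0.5743, 0.1161, 0.1068]
tcp_rot: [-0.0, 0.758, 0.653, -0.0]
contact_force: [-0.5, -0.7, -2.6]
width: 0.015
```

```bash
sed -i 's/a9/b1/' ov.py; python3 ov.py
```

```text
t 11.93 pos [0.5743 0.1161 0.1068] d cm [0.02 0.04 0.18] toolx yaw 81.5 w 0.015 F [-0.5 -0.7 -2.6] j6 0.21
twist 0.0
```

View pics/b1.png

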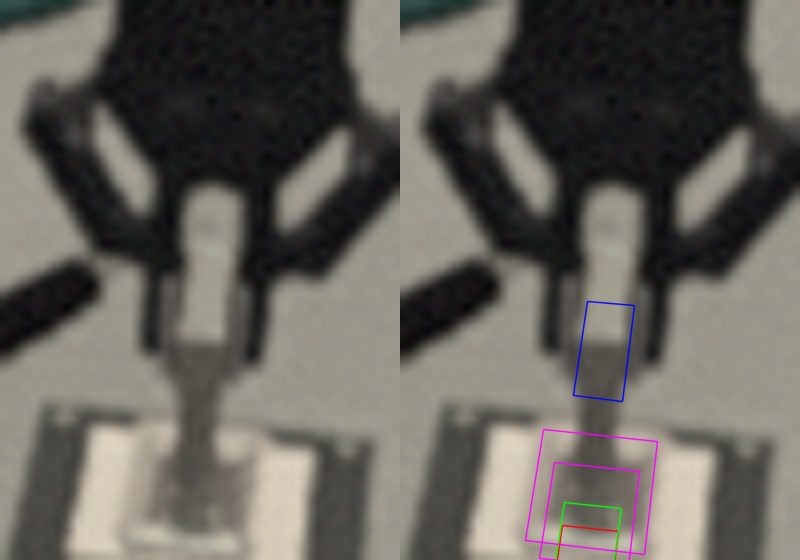

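The foot is inside with no contact. Starting the quarter turn.

Call:
{"name": "arm_command", "arguments": {"deltas": [{"dx":0,"dy":0,"dz":0,"twist":-5,"claw":0},{"dx":0,"dy":0,"dz":0,"twist":-5,"claw":0},{"dx":0,"dy":0,"dz":0,"twist":-5,"claw":0},{"dx":0,"dy":0,"dz":0,"twist":-5,"claw":0},{"dx":0,"dy":0,"dz":0,"twist":-5,"claw":0},{"dx":0,"dy":0,"dz":0,"twist":-5,"claw":0},{"dx":0,"dy":0,"dz":0,"twist":0,"claw":0}]}}

```text
time_s: 12.85
eef_pos: [0.5746, 0.1161, 0.1075]
tcp_rot: [0.0, 0.563, 0.826, 0.0]
contact_force: [-0.2, -0.5, -2.7]
width: 0.0152
```

```bash
python3 -c "
from h import *
go(.5747,.1162,.107,81.5); print(env.read_state()['ft_torque'])"
```

```text
t 12.85 pos [0.5746 0.1161 0.1075] d cm [0.01 0.01 0.05] toolx yaw 111.47 w 0.0152 F [-0.2 -0.5 -2.7] j6 -0.31
twist -60.03
[-0.02634793  0.02019731 -0.0195565 ]
```

Call:
{"name": "arm_command", "arguments": {"deltas": [{"dx":0,"dy":0,"dz":0,"twist":-6,"claw":0},{"dx":0,"dy":0,"dz":0,"twist":-6,"claw":0},{"dx":0,"dy":0,"dz":0,"twist":-6,"claw":0},{"dx":0,"dy":0,"dz":0,"twist":-6,"claw":0},{"dx":0,"dy":0,"dz":0,"twist":-6,"claw":0},{"dx":0,"dy":0,"dz":0,"twist":-6,"claw":0},{"dx":0,"dy":0,"dz":0,"twist":-6,"claw":0},{"dx":0,"dy":0,"dz":0,"twist":-6,"claw":0},{"dx":0,"dy":0,"dz":0,"twist":-6,"claw":0},{"dx":0,"dy":0,"dz":0,"twist":-6,"claw":0},{"dx":0,"dy":0,"dz":0,"twist":0,"claw":0},{"dx":0,"dy":0,"dz":0,"twist":0,"claw":0}]}}

```text
time_s: 14.35
eef_pos: [0.5746, 0.1161, 0.1073]
tcp_rot: [0.0, 0.076, 0.997, 0.0]
contact_force: [-0.2, 0.4, -3.0]
width: 0.015
```

```bash
python3 -c "
from h import *
go(.5747,.1162,.107,81.5); print(env.read_state()['ft_torque'])
im=env.grab_frame('scene');cv2.imwrite('pics/b2.png',crop('scene',320,215,45,7,0,im))"
```

```text
t 14.35 pos [0.5746 0.1161 0.1073] d cm [-0.01  0.01  0.03] toolx yaw 171.32 w 0.015 F [-0.2  0.4 -3. ] j6 -1.36
twist -0.18
[0.06497174 0.0154188  0.00348611]
```

View pics/b2.png

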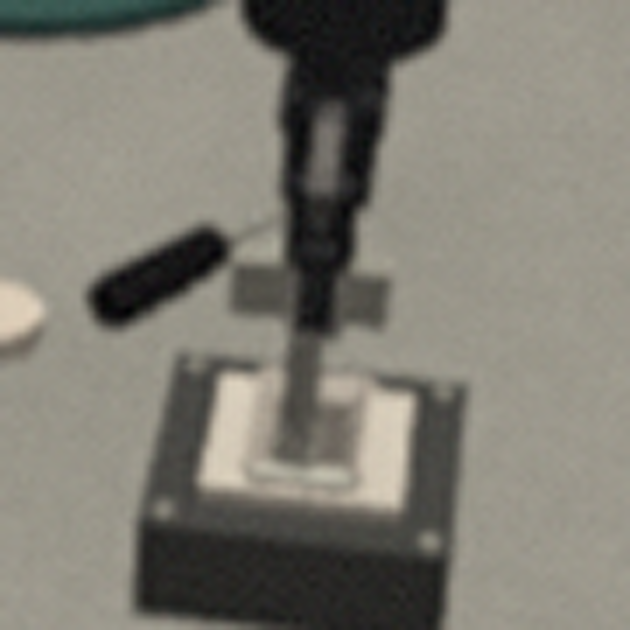

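The quarter turn is done and the shank is centred. I'll lift slowly.

Call:
{"name": "arm_command", "arguments": {"deltas": [{"dx":0,"dy":0,"dz":-0.2,"twist":0,"claw":0},{"dx":0,"dy":0,"dz":-0.2,"twist":0,"claw":0},{"dx":0,"dy":0,"dz":-0.2,"twist":0,"claw":0},{"dx":0,"dy":0,"dz":-0.2,"twist":0,"claw":0},{"dx":0,"dy":0,"dz":-0.2,"twist":0,"claw":0},{"dx":0,"dy":0,"dz":-0.2,"twist":0,"claw":0},{"dx":0,"dy":0,"dz":-0.2,"twist":0,"claw":0},{"dx":0,"dy":0,"dz":-0.2,"twist":0,"claw":0},{"dx":0,"dy":0,"dz":-0.2,"twist":0,"claw":0},{"dx":0,"dy":0,"dz":-0.2,"twist":0,"claw":0}]}}

```text
time_s: 15.65
eef_pos: [0.5745, 0.1161, 0.1273]
tcp_rot: [-0.0, 0.074, 0.997, -0.0]
contact_force: [-0.8, -0.1, -7.6]
width: 0.0152
```

```bash
python3 -c "
from h import *
go(.5747,.1162,.17); print(env.read_state()['ft_torque'])
im=env.grab_frame('scene');cv2.imwrite('pics/b3.png',crop('scene',320,215,45,7,0,im))"
```

```text
t 15.65 pos [0.5745 0.1161 0.1273] d cm [-0.02  0.02 -4.27] toolx yaw 171.5 w 0.0152 F [-0.8 -0.1 -7.6] j6 -1.36
[-0.00414825 -0.03013577 -0.01516097]
```

View pics/b3.png

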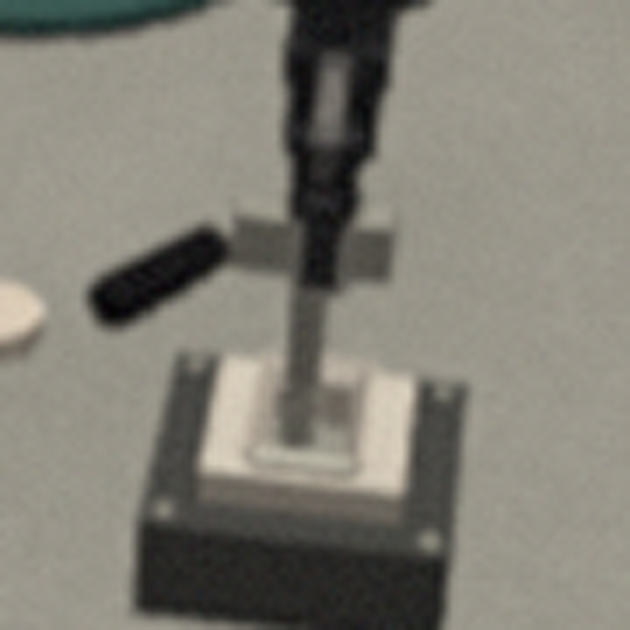

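The plug is rising level, with about 8 N on the wrist. I'll keep lifting until it's clear.

Call:
{"name": "arm_command", "arguments": {"deltas": [{"dx":0,"dy":0,"dz":-0.3,"twist":0,"claw":0},{"dx":0,"dy":0,"dz":-0.3,"twist":0,"claw":0},{"dx":0,"dy":0,"dz":-0.3,"twist":0,"claw":0},{"dx":0,"dy":0,"dz":-0.4,"twist":0,"claw":0},{"dx":0,"dy":0,"dz":-0.4,"twist":0,"claw":0},{"dx":0,"dy":0,"dz":-0.4,"twist":0,"claw":0},{"dx":0,"dy":0,"dz":-0.4,"twist":0,"claw":0},{"dx":0,"dy":0,"dz":-0.4,"twist":0,"claw":0},{"dx":0,"dy":0,"dz":-0.4,"twist":0,"claw":0},{"dx":0,"dy":0,"dz":-0.5,"twist":0,"claw":0},{"dx":0,"dy":0,"dz":-0.5,"twist":0,"claw":0},{"dx":0,"dy":0,"dz":-0.5,"twist":0,"claw":0},{"dx":0,"dy":0,"dz":-0.5,"twist":0,"claw":0},{"dx":0,"dy":0,"dz":-0.5,"twist":0,"claw":0},{"dx":0,"dy":0,"dz":-0.4,"twist":0,"claw":0},{"dx":0,"dy":0,"dz":0,"twist":0,"claw":0},{"dx":0,"dy":0,"dz":0,"twist":0,"claw":0}]}}

```text
time_s: 17.82
eef_pos: [0.5744, 0.1161, 0.1891]
tcp_rot: [-0.0, 0.074, 0.997, -0.0]
contact_force: [-0.7, -0.7, -8.5]
width: 0.015
```

```bash
python3 -c "
from h import *
go(.497,.3674,.19)
im=env.grab_frame('scene');cv2.imwrite('pics/b4.png',crop('scene',330,205,55,6,0,im))
# tray overlay on top0 + current scene
k=6;n='top';t=cv2.imread('pics/top0.png');c=crop('top',150,226,36,8,0,t);draw(c,n,box(.497,.3674,np.radians(6.5),.14,.14,.022),np.array([114,190]),8,(0,0,255));draw(c,n,box(.497,.3674,np.radians(6.5),.132,.132,.004),np.array([114,190]),8,(0,255,255))
d=crop('scene',403,231,36,8,0,im);draw(d,'scene',box(.497,.3674,np.radians(6.5),.14,.14,.022),np.array([367,195]),8,(0,0,255))
cv2.imwrite('pics/b5.png',cv2.resize(np.hstack([c,d]),(800,400)))"
```

```text
t 17.82 pos [0.5744 0.1161 0.1891] d cm [11.37 23.71 -0.09] toolx yaw 171.5 w 0.015 F [-0.7 -0.7 -8.5] j6 -1.36
```

View pics/b4.png

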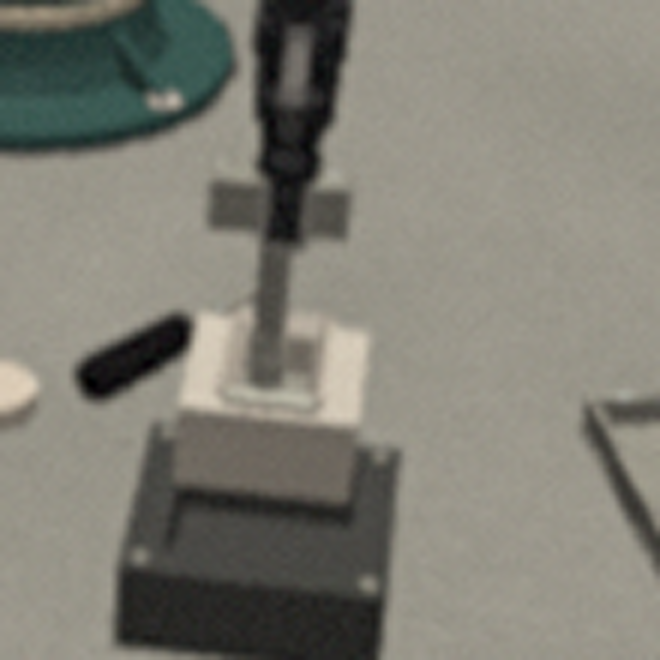

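View pics/b5.png

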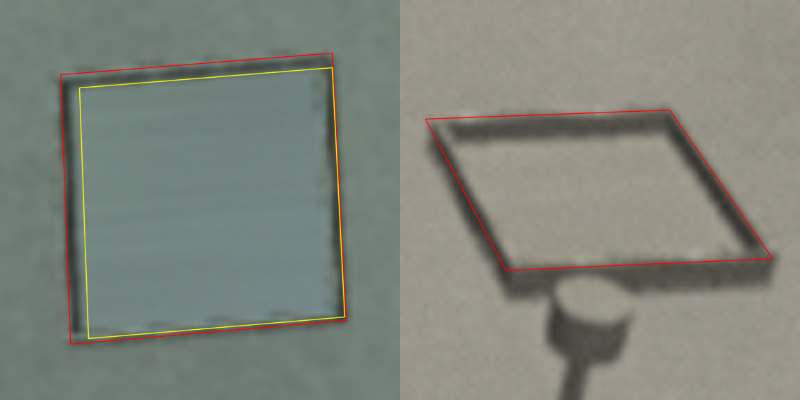

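The plug hangs level and well clear of its socket, and the tray overlay matches. I'll move to the tray.

Call:
{"name": "arm_command", "arguments": {"deltas": [{"dx":0.24,"dy":0.5,"dz":0,"twist":0,"claw":0},{"dx":0.48,"dy":1.0,"dz":0,"twist":0,"claw":0},{"dx":0.72,"dy":1.5,"dz":0,"twist":0,"claw":0},{"dx":0.96,"dy":2.0,"dz":0,"twist":0,"claw":0},{"dx":0.96,"dy":2.0,"dz":0,"twist":0,"claw":0},{"dx":0.96,"dy":2.0,"dz":0,"twist":0,"claw":0},{"dx":0.96,"dy":2.0,"dz":0,"twist":0,"claw":0},{"dx":0.96,"dy":2.0,"dz":0,"twist":0,"claw":0},{"dx":0.96,"dy":2.0,"dz":0,"twist":0,"claw":0},{"dx":0.96,"dy":2.0,"dz":0,"twist":0,"claw":0},{"dx":0.96,"dy":2.0,"dz":0,"twist":0,"claw":0},{"dx":0.82,"dy":1.7,"dz":0,"twist":0,"claw":0},{"dx":0.62,"dy":1.3,"dz":0,"twist":0,"claw":0},{"dx":0.43,"dy":0.9,"dz":0,"twist":0,"claw":0},{"dx":0.24,"dy":0.5,"dz":0,"twist":0,"claw":0},{"dx":0.14,"dy":0.3,"dz":0,"twist":0,"claw":0},{"dx":0,"dy":0,"dz":0,"twist":0,"claw":0},{"dx":0,"dy":0,"dz":0,"twist":0,"claw":0},{"dx":0,"dy":0,"dz":0,"twist":0,"claw":0}]}}

```text
time_s: 20.25
eef_pos: [0.4972, 0.367, 0.1893]
tcp_rot: [0.0, 0.074, 0.997, -0.0]
contact_force: [0.8, -0.5, -7.3]
width: 0.0146
```

```bash
python3 -c "
from h import *
go(.497,.3674,.111)
im=env.grab_frame('scene');cv2.imwrite('pics/b6.png',crop('scene',400,205,55,6,0,im))"
```

```text
t 20.25 pos [0.4972 0.367  0.1893] d cm [0.03 0.03 7.83] toolx yaw 171.48 w 0.0146 F [ 0.8 -0.5 -7.3] j6 -0.92
```

View pics/b6.png

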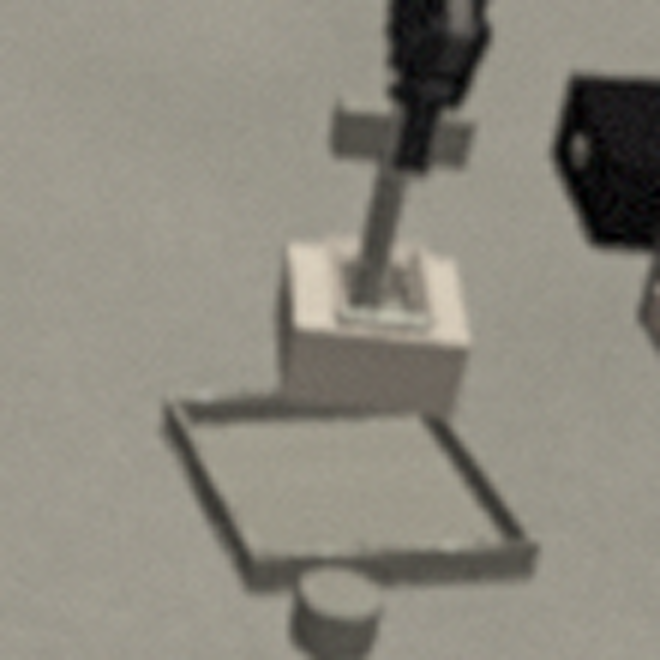

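Call:
{"name": "arm_command", "arguments": {"deltas": [{"dx":0,"dy":0,"dz":0.3,"twist":0,"claw":0},{"dx":0,"dy":0,"dz":0.5,"twist":0,"claw":0},{"dx":0,"dy":0,"dz":0.5,"twist":0,"claw":0},{"dx":0,"dy":0,"dz":0.5,"twist":0,"claw":0},{"dx":0,"dy":0,"dz":0.5,"twist":0,"claw":0},{"dx":0,"dy":0,"dz":0.5,"twist":0,"claw":0},{"dx":0,"dy":0,"dz":0.5,"twist":0,"claw":0},{"dx":0,"dy":0,"dz":0.5,"twist":0,"claw":0},{"dx":0,"dy":0,"dz":0.5,"twist":0,"claw":0},{"dx":0,"dy":0,"dz":0.5,"twist":0,"claw":0},{"dx":0,"dy":0,"dz":0.5,"twist":0,"claw":0},{"dx":0,"dy":0,"dz":0.4,"twist":0,"claw":0},{"dx":0,"dy":0,"dz":0.4,"twist":0,"claw":0},{"dx":0,"dy":0,"dz":0.3,"twist":0,"claw":0},{"dx":0,"dy":0,"dz":0.2,"twist":0,"claw":0},{"dx":0,"dy":0,"dz":0.2,"twist":0,"claw":0}]}}

```text
time_s: 22.3
eef_pos: [0.4971, 0.3673, 0.1212]
tcp_rot: [0.0, 0.074, 0.997, 0.0]
contact_force: [0.7, 0.6, -6.7]
width: 0.015
```

Call:
{"name": "arm_command", "arguments": {"deltas": [{"dx":0,"dy":0,"dz":0.15,"twist":0,"claw":0},{"dx":0,"dy":0,"dz":0.15,"twist":0,"claw":0},{"dx":0,"dy":0,"dz":0.15,"twist":0,"claw":0},{"dx":0,"dy":0,"dz":0.15,"twist":0,"claw":0},{"dx":0,"dy":0,"dz":0.15,"twist":0,"claw":0},{"dx":0,"dy":0,"dz":0.15,"twist":0,"claw":0},{"dx":0,"dy":0,"dz":0.15,"twist":0,"claw":0},{"dx":0,"dy":0,"dz":0.15,"twist":0,"claw":0}]}}

```text
time_s: 23.3
eef_pos: [0.4972, 0.3674, 0.1094]
tcp_rot: [0.0, 0.074, 0.997, 0.0]
contact_force: [0.2, -0.2, -3.2]
width: 0.0152
```

```bash
python3 -c "
from h import *
go(.497,.3674,.097)
im=env.grab_frame('scene');cv2.imwrite('pics/b7.png',crop('scene',400,215,55,6,0,im))"
```

```text
t 23.3 pos [0.4972 0.3674 0.1094] d cm [ 0.03 -0.    1.24] toolx yaw 171.5 w 0.0152 F [ 0.2 -0.2 -3.2] j6 -0.92
```

View pics/b7.png

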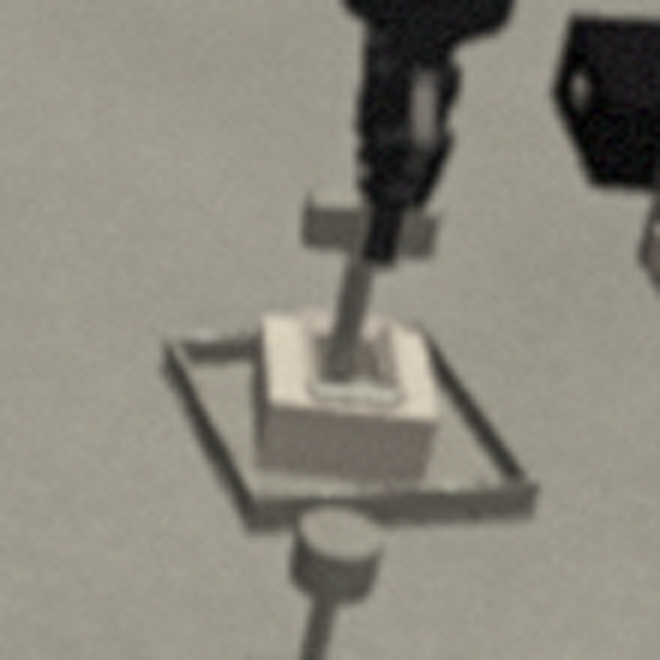

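The plug is standing on the tray floor and its weight is off the arm (3 N). I'll lower the foot to the cavity floor.

Call:
{"name": "arm_command", "arguments": {"deltas": [{"dx":0,"dy":0,"dz":0.2,"twist":0,"claw":0},{"dx":0,"dy":0,"dz":0.2,"twist":0,"claw":0},{"dx":0,"dy":0,"dz":0.2,"twist":0,"claw":0},{"dx":0,"dy":0,"dz":0.2,"twist":0,"claw":0},{"dx":0,"dy":0,"dz":0.1,"twist":0,"claw":0},{"dx":0,"dy":0,"dz":0.1,"twist":0,"claw":0}]}}

```text
time_s: 24.1
eef_pos: [0.4971, 0.3673, 0.0992]
tcp_rot: [0.0, 0.074, 0.997, -0.0]
contact_force: [-0.4, -0.7, -3.5]
width: 0.0151
```

Call:
{"name": "arm_command", "arguments": {"deltas": [{"dx":0,"dy":0,"dz":0.1,"twist":0,"claw":0},{"dx":0,"dy":0,"dz":0.1,"twist":0,"claw":0}]}}

```text
time_s: 24.35
eef_pos: [0.4971, 0.3673, 0.0972]
tcp_rot: [0.0, 0.074, 0.997, 0.0]
contact_force: [0.2, -0.1, -3.0]
width: 0.015
```

Call:
{"name": "arm_command", "arguments": {"deltas": [{"dx":0,"dy":0,"dz":0.1,"twist":0,"claw":0},{"dx":0,"dy":0,"dz":0.1,"twist":0,"claw":0}]}}

```text
time_s: 24.6
eef_pos: [0.4973, 0.3674, 0.0958]
tcp_rot: [0.0, 0.074, 0.997, 0.0]
contact_force: [-3.3, -2.2, 12.3]
width: 0.0153
```

Call:
{"name": "arm_command", "arguments": {"deltas": [{"dx":0,"dy":0,"dz":-0.04,"twist":0,"claw":0},{"dx":0,"dy":0,"dz":-0.02,"twist":0,"claw":0},{"dx":0,"dy":0,"dz":0,"twist":0,"claw":0}]}}

```text
time_s: 24.98
eef_pos: [0.4971, 0.3673, 0.0959]
tcp_rot: [0.0, 0.074, 0.997, 0.0]
contact_force: [0.7, 0.0, -1.6]
width: 0.0148
```

Call:
{"name": "arm_command", "arguments": {"deltas": [{"dx":0,"dy":0,"dz":0,"twist":0,"claw":1.7},{"dx":0,"dy":0,"dz":0,"twist":0,"claw":1.9},{"dx":0,"dy":0,"dz":0,"twist":0,"claw":2.2},{"dx":0,"dy":0,"dz":0,"twist":0,"claw":3.0},{"dx":0,"dy":0,"dz":0,"twist":0,"claw":4.0},{"dx":0,"dy":0,"dz":0,"twist":0,"claw":6.0},{"dx":0,"dy":0,"dz":0,"twist":0,"claw":8.5},{"dx":0,"dy":0,"dz":0,"twist":0,"claw":8.5},{"dx":0,"dy":0,"dz":0,"twist":0,"claw":8.5}]}}

```text
time_s: 26.1
eef_pos: [0.4971, 0.3673, 0.0959]
tcp_rot: [0.0, 0.074, 0.997, -0.0]
contact_force: [-0.1, 0.4, 0.8]
width: 0.0852
```

```bash
python3 -c "
from h import *
go(.497,.3674,.2)
im=env.grab_frame('scene');cv2.imwrite('pics/b8.png',crop('scene',400,215,55,6,0,im))"
```

```text
t 26.1 pos [0.4971 0.3673 0.0959] d cm [ 1.000e-02  1.000e-02 -1.041e+01] toolx yaw 171.5 w 0.0852 F [-0.1  0.4  0.8] j6 -0.92
```

View pics/b8.png

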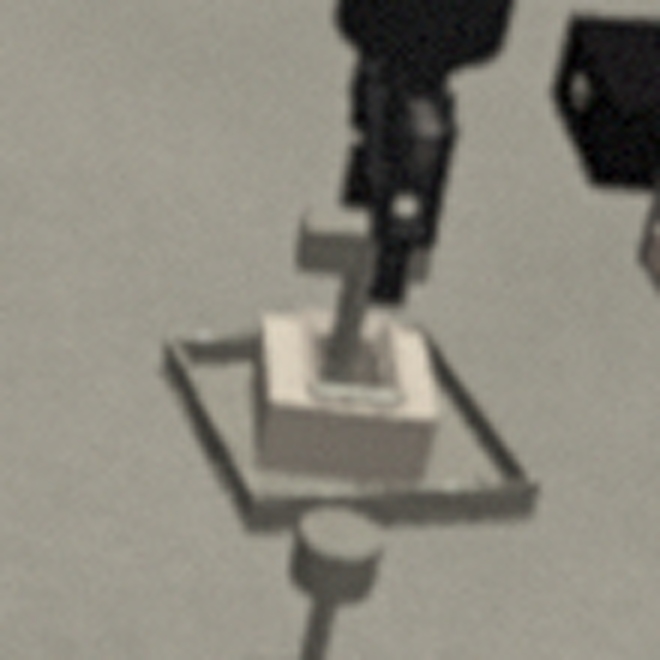

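The puller stands on its own with the fingers open. I'll retreat straight up.

Call:
{"name": "arm_command", "arguments": {"deltas": [{"dx":0,"dy":0,"dz":-0.5,"twist":0,"claw":8.5},{"dx":0,"dy":0,"dz":-1.0,"twist":0,"claw":8.5},{"dx":0,"dy":0,"dz":-1.5,"twist":0,"claw":8.5},{"dx":0,"dy":0,"dz":-2.0,"twist":0,"claw":8.5},{"dx":0,"dy":0,"dz":-2.0,"twist":0,"claw":8.5},{"dx":0,"dy":0,"dz":-2.0,"twist":0,"claw":8.5},{"dx":0,"dy":0,"dz":-2.0,"twist":0,"claw":8.5},{"dx":0,"dy":0,"dz":-1.0,"twist":0,"claw":8.5},{"dx":0,"dy":0,"dz":0,"twist":0,"claw":8.5},{"dx":0,"dy":0,"dz":0,"twist":0,"claw":8.5}]}}

```text
time_s: 27.4
eef_pos: [0.4969, 0.3671, 0.2153]
tcp_rot: [-0.0, 0.074, 0.997, -0.0]
contact_force: [0.1, 0.4, 0.1]
width: 0.085
```

```bash
python3 -c "
from h import *
go(.497,.3674,.2)
im=env.grab_frame('scene');t=env.grab_frame('top');cv2.imwrite('pics/b9.png',np.hstack([crop('scene',400,215,50,4,0,im),crop('top',150,226,50,4,0,t)]))"
```

```text
t 27.4 pos [0.4969 0.3671 0.2153] d cm [-0.01  0.03  1.53] toolx yaw 171.5 w 0.085 F [0.1 0.4 0.1] j6 -0.92
```

View pics/b9.png

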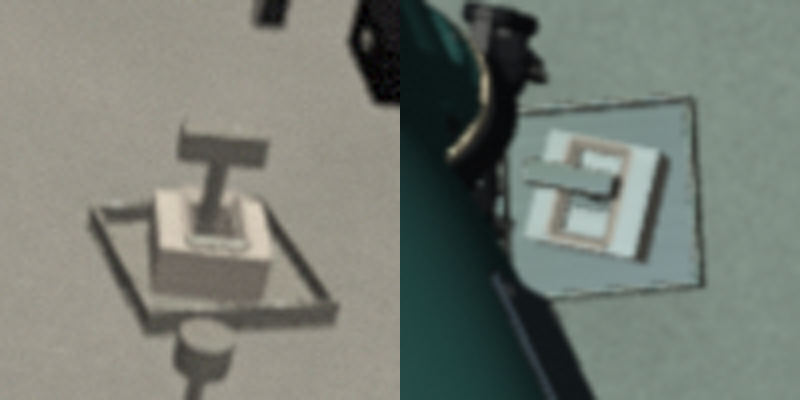

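The plug lies flat near the centre of the tray (top crop about (597,195)). The puller stands upright in it, and the gripper is clear with no force reading. I'll hand the job in.

```bash
python3 -c "
from rig import env
print(env.sign_off())"
```

```text
the job is handed in; nothing more can be done
None
```

The slotted plug is in the tray with the puller standing upright in it. I handed the job in at about 27.5 s on the robot clock; the rig gives no verdict.

**What I did:**
- I took the T-handle puller from its stand and lowered its foot through the slot without any contact force.
- I turned it 90° and lifted the plug out slowly, level, with about 8 N on the wrist.
- I lowered the plug onto the tray floor and brought the foot down onto the cavity floor. That contact peaked at about 12 N, and I backed off before opening the fingers.
- I then retreated straight up, about 12 cm.

**Last checks:**
- **Plug and puller:** the last pictures show the plug flat and near the middle of the tray, with the puller upright. The gripper was clear and read no force.
- **Not measured:** I judged the final plug and puller positions from those pictures and the arm's position, not from a separate measurement.
- **Disagreement:** the scene camera disagreed with the top camera by about 1 pixel. That left 2–3 mm of doubt in the puller's height in the grip, which was within the available clearances.

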